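# Square an inlay tile in the routing jig with a spacer and hold it pressed flush

### The arm

A 7-joint arm with a two-finger parallel gripper is mounted at the origin on the work surface. World frame = base frame: x ahead of the robot, y to its left, z up, the work surface at z = 0. Lengths are in m, angles in rad, forces in N, time in s.
With the tool pointing down it reaches from about 0.4 to 0.875 m from the base axis. Payload 19.3 kg.
Tool frame: the origin (TCP) lies at the very end of the fingers, on their centre line; the grasp point (between the pads) lies 19 mm behind it; z points along the fingers, y is the line along which they close (so a half turn about z gives the same grasp; the last joint's range is limited). The gripper opens to 85 mm and grips with 20 to 120 N. Pads are 22 mm wide; open, the fingers measure 114 mm over their backs; the gripper's body (76 mm by 85 mm) begins 54 mm behind the grasp point. The pads swing forward as they close: fully open they stand 13 mm farther back than shut.
Start: joints at [-1.207, 0.521, -0.036, 1.599, 0.021, 1.021, -0.113], TCP at [0.263, 0.567, 0.231] pointing down, gripper open.
Joint ranges: [-2.91, 2.91], [-0.3, 2.13], [-1.5, 1.42], [0.17, 2.43], [-1.26, 4.41], [0.16, 1.93], [-2.52, 2.52]. Speed limits (rad/s): [1.89, 1.89, 2.39, 2.39, 3.01, 3.01, 3.01].

### API

Orientations are given as [roll, pitch, yaw] about the fixed x, y, z axes, in that order (R = Rz(yaw) Ry(pitch) Rx(roll)).
In Python, from workcell import bot gives the robot as it stands.
- The arm moves only by the tool carry_out, never from a script. Its argument "rows" is a list that holds one entry, the list of rows, each a list of 4 numbers: the shift along the tool's x, y, z in m, then the turn about the tool's z in degrees. In form: [[[x, y, z, twist], ...]]. A call has 1 to 12 rows; each row is the pose to reach, as a shift and turn from the pose commanded when the call began, along the tool's axes at that moment; what a row does not reach only later rows make up. A row lasts 1/12 s, in which the tool goes at most 41.7 mm and 7.16 degrees, less where a joint would pass 70% of its speed; a pose out of reach is approached as far as the arm can. A call with a gripper value outside its range is refused whole. "grip" is the finger opening in m, from 0 to 0.0854, set as the call begins (left out, the last holds). The fingers move at their own pace and stop on an object; "grip_force" is the grip in N (left out, the last holds). Time passes only in rows, so rows that repeat a pose let the fingers close. It gives the time, the measured TCP pose, the force, the opening and the grip force at its end, in the units of the state.
- bot.observe(): the state, without advancing time (a new reading comes with each control period).
- bot.grab_frame(name): name is "scene" or "top" or "wrist"; returns a dict with "pixels" (480x640x3 uint8, red, green, blue), "K" (3x3 intrinsics, pixels), "pose" (4x4, takes a point from camera to world coordinates). Camera axes: x right, y down, z forward; pixel columns grow to the right and rows downward; lengths in m; the calibration is good to about 2 mm. The wrist camera is an equidistant fisheye: a pixel r from the principal point sees the ray r / f radians off the axis. A picture is of the moment at which its call begins. There is no depth.
- bot.job_done(): hands the job in; it is judged then, once.
Trained networks look in a picture, given as the dict that the camera call returned (one of the last four; its "shot" number tells which), for a name from the list of things; names that differ only in an ending like _2 or _b are one class to them, and where a whole thing is asked for, a point or a joint stands for the part that bears it (a point fixed in the world has none). Each returns a list of dicts, best first, with "conf" (0 to 1); they miss things now and then, are a little off and sometimes report something else, mostly with a low value. They report only what shows in the picture. A call takes as long as a camera call. They do not tell look-alikes from the thing itself.
- bot.look_for(picture, label): "position" ([column, row] in pixels, amid what is visible of it).
- bot.regions_of(picture, label): "region" (480x640 bool, what is visible of it) and "position" ([column, row] in pixels, amid what is visible of it).
- bot.spot_point(picture, label): "position" ([column, row] in pixels: a listed point, or the origin of a listed thing).
The state is a dict: "clock": time; "qpos": joint angles; "qd": joint speeds; "joint_efforts": joint torques, N m; "position": TCP position; "tool_rot": TCP orientation; "force": force on the tool from outside, world axes, zero at the start; "moment": the same for the moment, N m; "grip_width": finger opening in m; "finger_force": force on a finger pad.
Only numpy, scipy, OpenCV 4.12 (cv2) and the standard library are available. Lean on these libraries where they do the work, as an engineer would, in place of code of your own. Each camera call takes 0.05 s, during which the arm holds its last target. There are 200 camera calls.

### The job

Push the jig's sled, with the wooden tile riding on it, along its slide until it clicks fully home in its spring detent. Then stand the blue spacer down in the gap between the tile and the stops where the gap is wide enough (in front of the short stop; never force it against the long stop), and push the tile's near edge so that it sits square and flush against both the long stop and the spacer, with the spacer flat against the short stop. Finish while still holding the tile pressed there with the fingers by a firm, steady push of about 10 N, and leave the gouge, tape measure and tray where they are.

Things in the scene. Friction and masses are not known exactly. Their poses are not given: they have to be found in the camera images.
- jig: Routing jig fixed to the bench: plywood base 340 (x) x 180 (y) x 15 mm thick, origin under its centre at bench height. Its +x is the direction in which the sled is pushed, towards the stops; it lies roughly along the robot's left (+y), turned by up to 0.25 rad. Two low rails (12 mm above the base, at y = +-81 mm) flank the sled. It never moves.
- sled (a joint): Sled's position along the jig's +x in m: starts within 0 to 0.003, 0.072 is the hard stop at fully home. Resistance is about 1 N of friction plus 25 N per m/s; from about 0.058 to 0.066 a spring nose on the jig's side adds some 4 N, and past about 0.069 it snaps the sled on to 0.072 and holds it there.
- sled_block (a point): Centre of the sled's dark wooden push block, 18 (x) x 60 (y) x 42 mm tall, at the sled's near (-x) end; axes as the jig. The block stands on the grey sled deck (140 mm wide, 8 mm thick, top 23 mm above the bench); its bottom is at the deck top, its top at 65 mm above the bench. Push its -x face towards +x. The deck reaches 159 mm beyond this point in +x; about 65 mm of bare deck lie between the block and the tile.
- tile: Loose pale wooden tile with a dark inlaid ring, 90 (x) x 120 (y) x 16 mm, 0.12 to 0.24 kg, lying on the sled deck and riding along with it; origin at the centre of its underside (23 mm above the bench), axes within 0.04 rad of the jig's. With the sled home its far (+x) edge stands about 5 to 11 mm from the long stop and so about 19 to 25 mm from the short stop. Too large to grasp: push its near (-x) edge, at its middle, towards +x, with the fingertips a few mm above the deck.
- long_stop: Fixed aluminium stop block on the jig base, 44 (x) x 56 (y) x 24 mm tall, origin on its underside (15 mm above the bench), axes as the jig. Its flat face towards the tile is at x = -30 mm of this frame. Its centre line is 35 mm to one side of the jig's middle line; which side differs from run to run.
- short_stop: Fixed black stop block beside the long one, 30 (x) x 56 (y) x 24 mm tall, 35 mm to the other side of the jig's middle line, origin on its underside (15 mm above the bench), axes as the jig. Its flat face towards the tile is at x = -16 mm of this frame, thus 14 mm further back than the long stop's: exactly the spacer's thickness. The spacer stands on the plywood base (z = 0 of this frame) in front of this face.
- spacer_center (a point): Centre of the loose blue spacer, half-way up (32 mm above its underside); x along its thickness, y along its length, z up. 14 mm thick (x) throughout, 64 mm tall: a foot 48 mm long (y) and 28 mm high, and above it a grip tab 32 mm long and 36 mm high to take between the fingers across the thickness. About 0.06 kg. It starts upright on the bench, to the left of the jig, at any of a wide range of yaws. Either way round fits.
- gouge: Carving gouge with a mushroom handle, about 175 mm long, lying on the bench right of the jig; bystander, origin on the bench under the shank.
- tape: Black tape measure with a red patch, 65 x 38 x 62 mm; bystander, origin under its centre.
- tray: Blue open tray with dividers, 110 x 150 x 30 mm, beyond the jig; bystander, origin under its centre.
Mind the look-alikes: they are no part of the job. Of the things that look like the tile, the middle-sized one is meant.

How it is judged:
By the outcome, as a careful person would: the job done as asked, in the order asked, and still so for the second after the job is handed in, while the arm keeps its last pose, push and grip.
It also fails if it takes over 61 s, if anything falls off the work surface, if the arm or the gripper's body presses on something with over 40 N, if the wrist force passes 120 N, or if a joint passes its speed limit or range.

## Working session

There is one attempt and no reset: what is moved stays moved. The work goes in short steps, Python scripts to look and compute and a tool call to move; the robot and the scene stay as the last step left them, time stands still between calls to the robot, and variables do not carry over. Pictures are saved under pics/ and viewed, at most 10 in all, crops included, and the job is handed in when it is done.

Besides the shell and the picture viewer there is one more tool, called after ">>>" in YAML: its name, and indented under it one key for each argument. carry_out: Moves the arm, as the interface text tells. Its arguments: {"type":"object","properties":{"rows":{"type":"array","items":{"type":"array","items":{"type":"array","items":{"type":"number"}}}},"grip":{"type":"number"},"grip_force":{"type":"number"}},"required":["rows"]}

```bash
mkdir -p pics; ls; cat > h.py <<'E'
import numpy as np, cv2
from workcell import bot
def ray(p,uv,fish=False):
    K=p["K"];T=np.array(p["pose"])
    x=(uv[0]-K[0][2])/K[0][0];y=(uv[1]-K[1][2])/K[1][1]
    if fish:
        r=np.hypot(x,y)+1e-12;d=np.array([np.sin(r)*x/r,np.sin(r)*y/r,np.cos(r)])
    else: d=np.array([x,y,1.])
    return T[:3,3],T[:3,:3]@d
def onz(p,uv,z,fish=False):
    o,d=ray(p,uv,fish);return o+d*(z-o[2])/d[2]
def proj(p,P):
    K=p["K"];T=np.linalg.inv(np.array(p["pose"]));c=T[:3,:3]@np.array(P)+T[:3,3]
    return K[0][0]*c[0]/c[2]+K[0][2],K[1][1]*c[1]/c[2]+K[1][2]
def save(p,n): cv2.imwrite("pics/"+n,np.array(p["pixels"])[:,:,::-1])
E
python3 - <<'E'
from h import *
p=bot.grab_frame("top");save(p,"top.png")
q=bot.grab_frame("scene");save(q,"scene.png")
Z=dict(jig=0,sled_block=.044,tile=.023,long_stop=.015,short_stop=.015,spacer_center=.032,gouge=0,tape=0,tray=0)
for n,z in Z.items():
    for nm,c in(("top",p),("scene",q)):
        for r in bot.spot_point(c,n)[:4]:
            print(nm,n,round(r["conf"],2),np.round(r["position"]),np.round(onz(c,r["position"],z),4))
print(bot.observe())
E
```

```text
pics
top jig 0.83 [338. 250.] [ 0.5346 -0.0838  0.    ]
scene jig 0.84 [300. 267.] [ 0.5392 -0.0784  0.    ]
top sled_block 0.92 [411. 255.] [ 0.5266 -0.2296  0.044 ]
top sled_block 0.25 [282. 224.] [0.5821 0.0308 0.044 ]
scene sled_block 0.6 [233. 262.] [ 0.5151 -0.2248  0.044 ]
top tile 0.96 [350. 251.] [ 0.531  -0.1092  0.023 ]
top tile 0.81 [322. 343.] [ 0.3442 -0.0559  0.023 ]
top tile 0.69 [409. 368.] [ 0.2994 -0.2322  0.023 ]
top tile 0.28 [344. 138.] [ 0.7667 -0.0888  0.023 ]
scene tile 0.87 [288. 211.] [ 0.3723 -0.0604  0.023 ]
scene tile 0.86 [288. 265.] [ 0.5414 -0.1084  0.023 ]
scene tile 0.78 [212. 215.] [ 0.3303 -0.2464  0.023 ]
top long_stop 0.71 [280. 226.] [0.5802 0.0378 0.015 ]
scene long_stop 0.82 [354. 266.] [0.584  0.0356 0.015 ]
top short_stop 0.71 [272. 262.] [0.5039 0.0508 0.015 ]
scene short_stop 0.78 [348. 240.] [0.506  0.0491 0.015 ]
top spacer_center 0.83 [125. 258.] [0.5031 0.3489 0.032 ]
top spacer_center 0.18 [274. 261.] [0.5072 0.0463 0.032 ]
scene spacer_center 0.55 [457. 206.] [0.4929 0.3473 0.032 ]
top gouge 0.73 [496. 256.] [ 0.5322 -0.4141  0.    
[... 307 characters left out ...]
    ]
{'clock': 1.0, 'qpos': array([-1.20719962,  0.52137921, -0.03628883,  1.59951185,  0.02122006,
        1.021113  , -0.11281578]), 'qd': array([ 0.00083249,  0.00020464,  0.00247055,  0.0005784 ,  0.0003777 ,
        0.00053962, -0.00056102]), 'joint_efforts': array([ 3.92303322e-03, -9.26858282e+01,  1.97999306e+00, -3.70261931e+01,
        1.81523629e-02,  1.92973195e-03, -2.34802974e-05]), 'position': array([0.26272658, 0.56707973, 0.23129963]), 'tool_rot': array([-3.14156835e+00,  2.47248201e-05,  2.70773826e+00]), 'force': array([-1.00643586,  0.50595618,  0.16956894]), 'moment': array([ 0.02363503, -0.03454975,  0.00025289]), 'finger_force': 0.0, 'grip_width': 0.08550803379626776}
```

View pics/top.png

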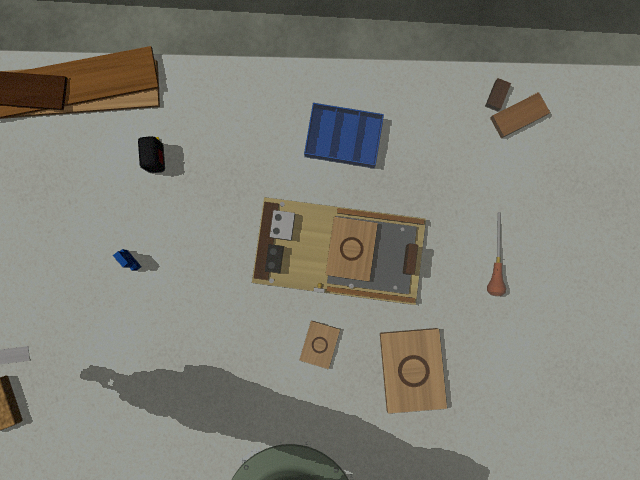

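View pics/scene.png

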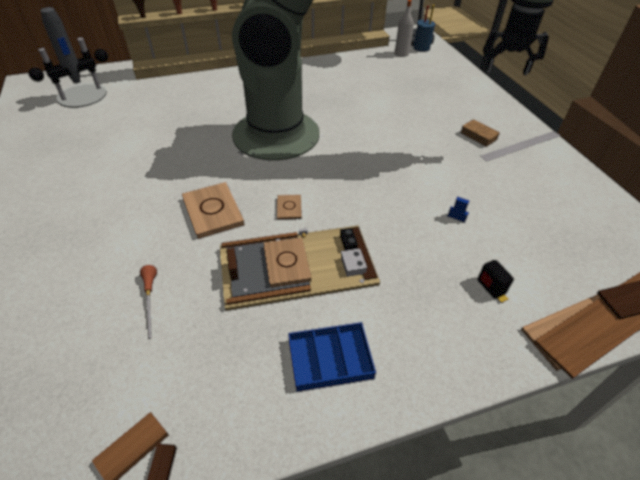

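The three look-alikes in the top view are the small one at (320,344), the middle one on the sled at (351,249) and the large one at (414,370). The one on the sled fits: it is middle-sized and rides on the deck. The spacer is at (127,260), the block at (411,259), and the stops at (283,225) light and (274,259) black. I'll confirm in one crop and fit the jig's axes.

```bash
python3 - <<'E'
from h import *
p=bot.grab_frame("top");im=np.array(p["pixels"])[:,:,::-1]
cv2.imwrite("pics/crop.png",cv2.resize(im[185:315,245:440],None,fx=4,fy=4,interpolation=cv2.INTER_CUBIC))
for n,z in(("jig",.015),("tile",.039),("sled_block",.065),("spacer_center",.05),("short_stop",.039),("long_stop",.039)):
    for r in bot.regions_of(p,n)[:1]:
        m=r["region"].astype(np.uint8);c=np.argwhere(m)[:,::-1]
        W=np.array([onz(p,u,z)[:2] for u in c]).astype(np.float32)
        R=cv2.minAreaRect(W*1000);print(n,round(r["conf"],2),len(c),np.round(R[0],1),np.round(R[1],1),round(R[2],1),np.round(cv2.boxPoints(R)).tolist())
E
```

```text
jig 0.69 10692 [533.3 -85.6] [342.5 181.1] 84.1 [[426.0, -247.0], [606.0, -265.0], [641.0, 76.0], [461.0, 94.0]]
tile 0.97 2718 [ 535.5 -109.6] [ 92.8 123.5] 83.1 [[469.0, -148.0], [591.0, -163.0], [602.0, -71.0], [480.0, -56.0]]
sled_block 0.89 3170 [ 522.6 -152.2] [168.8 135.8] 84.3 [[447.0, -229.0], [582.0, -243.0], [599.0, -75.0], [463.0, -62.0]]
spacer_center 0.9 334 [498.4 339.7] [54.2 29.4] 43.2 [[469.0, 332.0], [489.0, 310.0], [528.0, 348.0], [508.0, 369.0]]
short_stop 0.68 419 [511.7  45.5] [31.4 55.6] 84.3 [[482.0, 33.0], [538.0, 27.0], [541.0, 58.0], [486.0, 64.0]]
long_stop 0.56 620 [579.3  30.9] [46.8 56.5] 84.5 [[549.0, 10.0], [605.0, 5.0], [610.0, 52.0], [553.0, 57.0]]
```

View pics/crop.png

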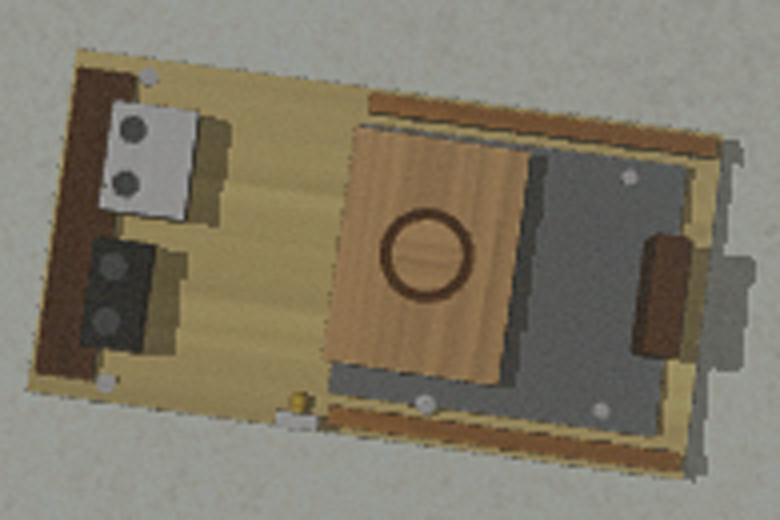

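The crop confirms the tile on the sled: a pale tile with a ring, centred at crop (427,256). The black short stop is on the near side at crop (118,295). The dark push block is at crop (664,296). The jig yaw is about 84.2°. Moving behind the block.

>>> carry_out:
  rows:
    - [[-0.345,-0.3,0.06,-19],[-0.345,-0.3,0.06,-19],[-0.345,-0.3,0.06,-19],[-0.345,-0.3,0.06,-19],[-0.345,-0.3,0.06,-19],[-0.345,-0.3,0.06,-19],[-0.345,-0.3,0.06,-19],[-0.345,-0.3,0.06,-19],[-0.345,-0.3,0.06,-19],[-0.345,-0.3,0.06,-19],[-0.345,-0.3,0.06,-19],[-0.345,-0.3,0.06,-19]]
  grip: 0.0

```text
clock: 2.35
position: [0.4517, 0.1427, 0.1707]
tool_rot: [-3.139, 0.0, 3.031]
force: [-0.5, -1.4, 0.0]
grip_width: -0.0002
finger_force: 0.0
```

>>> carry_out:
  rows:
    - [[-0.109,-0.431,0,0],[-0.109,-0.431,0,0],[-0.109,-0.431,0,0],[-0.109,-0.431,0,0],[-0.109,-0.431,0,0],[-0.109,-0.431,0,0],[-0.109,-0.431,0,0],[-0.109,-0.431,0,0],[-0.109,-0.431,0,0],[-0.109,-0.431,0,0],[-0.109,-0.431,0.03,0],[-0.109,-0.431,0.06,0]]

```text
clock: 3.35
position: [0.5144, -0.2971, 0.1116]
tool_rot: [-3.138, 0.004, 3.033]
force: [-1.2, 0.2, -0.6]
grip_width: 0.0
finger_force: 0.0
```

```bash
python3 - <<'E'
from h import *
q=bot.grab_frame("wrist");save(q,"w1.png")
s=bot.observe();print(s["clock"],s["position"],s["tool_rot"],s["qpos"])
for n,z in dict(sled_block=.044,tile=.023).items():
    for r in bot.spot_point(q,n)[:2]: print(n,round(r["conf"],2),np.round(r["position"]),np.round(onz(q,r["position"],z,True),4))
E
```

```text
3.4 [ 0.51159273 -0.29212866  0.10514838] [ 3.1410733  -0.00459956  3.03550119] [ 0.38129923  0.62770878  0.05230315  1.79829615 -0.04508354  0.72127592
  1.92235226]
sled_block 0.75 [438. 256.] [ 0.5178 -0.2255  0.044 ]
tile 0.95 [571. 252.] [ 0.5355 -0.1072  0.023 ]
```

>>> carry_out:
  rows:
    - [[0,0,0.033,0],[0,0,0.066,0],[0,0,0.066,0],[0,0.015,0.066,0],[0,0.025,0.066,0],[0,0.034,0.066,0],[0,0.043,0.066,0],[0,0.052,0.066,0],[0,0.061,0.066,0],[0,0.07,0.066,0],[0,0.079,0.066,0],[0,0.088,0.066,0]]

```text
clock: 4.5
position: [0.5232, -0.2017, 0.0454]
tool_rot: [-3.141, 0.0, 3.039]
force: [1.0, -4.2, 2.1]
grip_width: -0.0003
finger_force: 1.9
```

>>> carry_out:
  rows:
    - [[0,0.006,0,0],[0,0.012,0,0],[0,0.016,0,0],[0,0.02,0,0],[0,0.023,0,0],[0,0.025,0,0]]

```text
clock: 5.0
position: [0.5252, -0.1803, 0.0453]
tool_rot: [-3.138, 0.0, 3.037]
force: [-1.3, -30.1, -3.3]
grip_width: -0.0002
finger_force: 15.0
```

```bash
python3 - <<'E'
from h import *
p=bot.grab_frame("top")
s=bot.observe();print(s["clock"],s["position"],s["tool_rot"],s["force"])
for r in bot.spot_point(p,"tile")[:3]: print(np.round(r["position"],1),r["conf"],onz(p,r["position"],.023))
E
```

```text
5.05 [ 0.52518342 -0.18052686  0.04532456] [-3.13792090e+00  5.20374072e-04  3.03698677e+00] [  1.46231835 -20.46199331  -2.51476759]
[316.4 243. ] 0.95 [ 0.54606221 -0.03885199  0.023     ]
[318.9 346.3] 0.77 [ 0.33698113 -0.05006417  0.023     ]
```

>>> carry_out:
  rows:
    - [[0,-0.015,-0.003,0],[0,-0.02,-0.04,0],[0,-0.02,-0.08,0],[0,0.01,-0.11,0],[0.01,0.05,-0.13,0],[0.02,0.09,-0.15,0],[0.03,0.13,-0.155,0],[0.04,0.17,-0.155,0],[0.05,0.21,-0.155,0],[0.06,0.25,-0.155,0],[0.07,0.29,-0.155,0],[0.07,0.33,-0.155,0]]
  grip: 0.0854

```text
clock: 6.1
position: [0.4871, 0.1552, 0.2003]
tool_rot: [-3.141, -0.002, 3.04]
force: [1.5, -0.6, -0.5]
grip_width: 0.0851
finger_force: 0.0
```

>>> carry_out:
  rows:
    - [[0,0.04,0,0],[0,0.08,0,0],[0,0.11,0,0],[0,0.13,0,0],[0,0.14,0,0],[0,0.14,0,0]]

```text
clock: 6.6
position: [0.5027, 0.2945, 0.1997]
tool_rot: [3.142, -0.001, 3.042]
force: [-0.3, -0.2, -1.0]
grip_width: 0.0852
finger_force: 0.0
```

```bash
python3 - <<'E'
from h import *
q=bot.grab_frame("wrist");save(q,"w2.png")
p=bot.grab_frame("top")
s=bot.observe();print(s["clock"],s["position"],s["tool_rot"],s["qpos"])
for r in bot.spot_point(q,"spacer_center")[:2]: print(round(r["conf"],2),np.round(r["position"]),np.round(onz(q,r["position"],.032,True),4))
for r in bot.spot_point(p,"tile")[:1]: print(onz(p,r["position"],.023))
for r in bot.spot_point(p,"sled_block")[:1]: print(onz(p,r["position"],.044))
E
```

```text
6.7 [0.50336045 0.29122267 0.1999735 ] [-3.14054782e+00 -6.57803307e-04  3.03894612e+00] [-0.62219039  0.48802772 -0.00614685  1.74969073  0.00409647  0.90507315
  0.83799674]
0.72 [386. 212.] [0.499  0.3502 0.032 ]
0.25 [104. 311.] [0.5737 0.0517 0.032 ]
[ 0.34267591 -0.05333824  0.023     ]
[ 0.52720223 -0.15324872  0.044     ]
```

View pics/w2.png

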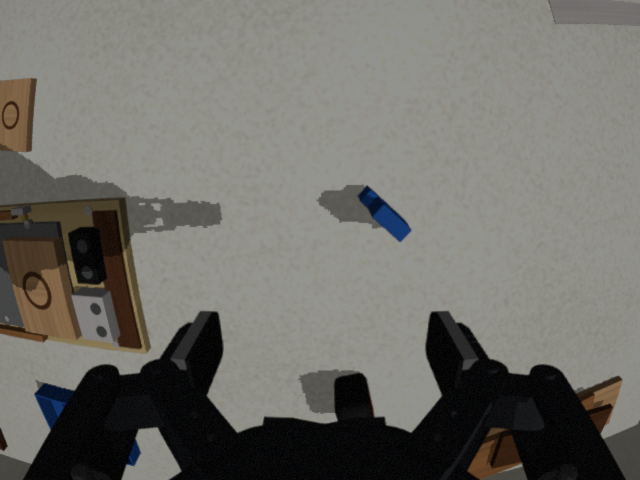

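The wrist view shows the blue spacer at (385,213), lying obliquely. The sled has stayed home, at about 72 mm. I'll fit the spacer's pose by silhouette.

```bash
cat >> h.py <<'E'
def projf(p,P):
    K=p["K"];T=np.linalg.inv(np.array(p["pose"]));c=np.asarray(P)@T[:3,:3].T+T[:3,3]
    r=np.hypot(c[:,0],c[:,1]);t=np.arctan2(r,c[:,2])/(r+1e-12)
    return np.stack([K[0][0]*c[:,0]*t+K[0][2],K[1][1]*c[:,1]*t+K[1][2]],1)
def sil(p,x,y,a,z0=0,s=8):
    m=np.zeros((480,640),np.uint8)
    for L,lo,hi in((.048,0,.028),(.032,.028,.064)):
        B=np.array([[i*.007,j*L/2,k] for i in(-1,1) for j in(-1,1) for k in(lo,hi)])
        c,n=np.cos(a),np.sin(a)
        W=np.c_[x+c*B[:,0]-n*B[:,1],y+n*B[:,0]+c*B[:,1],z0+B[:,2]]
        h=cv2.convexHull(np.round(projf(p,W)*s).astype(np.int32))
        cv2.fillPoly(m,[h],1,shift=3)
    return m
def blue(p):
    h=cv2.cvtColor(np.array(p["pixels"]),cv2.COLOR_RGB2HSV);return ((h[...,0]>100)&(h[...,0]<130)&(h[...,1]>120)&(h[...,2]>25)).astype(np.uint8)
def fit(p,M,x0,y0,z0=0):
    from scipy.optimize import differential_evolution as D
    f=lambda v:-(sil(p,*v,z0)&M).sum()/(sil(p,*v,z0)|M).sum()
    return D(f,[(x0-.02,x0+.02),(y0-.02,y0+.02),(0,np.pi)],seed=0,maxiter=60,popsize=12)
E
python3 - <<'E'
from h import *
q=bot.grab_frame("wrist");M=blue(q)
n,l,st,c=cv2.connectedComponentsWithStats(M)
k=min(range(1,n),key=lambda i:np.hypot(*(c[i]-[386,213])) if st[i,4]>100 else 1e9);print(st[k])
r=fit(q,(l==k).astype(np.uint8),.5,.35);print(r.x,np.degrees(r.x[2]),r.fun)
print(bot.observe()["tool_rot"],np.degrees(bot.observe()["tool_rot"][2]))
E
```

```text
[ 363  185   52   54 1041]
[0.48404931 0.35909534 2.26210039] 129.60880500461218 0.0
[-3.14132092e+00  1.17267330e-04  3.03769716e+00] 174.04722690883517h.py:33: RuntimeWarning: overflow encountered in scalar negative
  f=lambda v:-(sil(p,*v,z0)&M).sum()/(sil(p,*v,z0)|M).sum()
```

```bash
sed -i 's/f=lambda v:-(sil(p,\*v,z0)&M).sum()/f=lambda v:-1.0*(sil(p,*v,z0)\&M).sum()/' h.py
python3 - <<'E'
from h import *
q=bot.grab_frame("wrist");M=blue(q)
n,l,st,c=cv2.connectedComponentsWithStats(M)
k=min(range(1,n),key=lambda i:np.hypot(*(c[i]-[386,213])) if st[i,4]>100 else 1e9)
r=fit(q,(l==k).astype(np.uint8),.5,.35);print(r.x,np.degrees(r.x[2]),r.fun)
s=bot.observe();print(s["clock"],s["position"])
E
```

```text
[0.4995749  0.34899732 2.28797682] 131.09141517798315 -0.8645054031587698
6.95 [0.50385215 0.29123556 0.20047739]
```

>>> carry_out:
  rows:
    - [[0.005,0.025,0.03,-7],[0.01,0.057,0.06,-14],[0.01,0.057,0.08,-21],[0.01,0.057,0.09,-28],[0.01,0.057,0.1,-35],[0.01,0.057,0.1,-42],[0.01,0.057,0.1,-47],[0.01,0.057,0.12,-47],[0.01,0.057,0.145,-47],[0.01,0.057,0.16,-47],[0.01,0.057,0.168,-47],[0.01,0.057,0.168,-47]]

```text
clock: 7.95
position: [0.499, 0.3491, 0.0309]
tool_rot: [3.142, -0.002, -2.424]
force: [0.1, -0.1, 0.7]
grip_width: 0.086
finger_force: 0.0
```

>>> carry_out:
  rows:
    - [[0,0,0,0],[0,0,0,0],[0,0,0,0],[0,0,0,0],[0,0,0,0],[0,0,0,0],[0,0,0,0]]
  grip: 0.005
  grip_force: 50

```text
clock: 8.53
position: [0.4997, 0.3502, 0.0327]
tool_rot: [-3.141, 0.001, -2.423]
force: [-0.8, -0.1, 6.1]
grip_width: 0.013
finger_force: 51.1
```

>>> carry_out:
  rows:
    - [[0,0,-0.025,0],[0,0,-0.06,0],[0.015,-0.02,-0.09,7],[0.04,-0.05,-0.09,14],[0.065,-0.08,-0.09,21],[0.09,-0.11,-0.09,28],[0.115,-0.14,-0.09,35],[0.14,-0.17,-0.09,42],[0.165,-0.2,-0.09,47],[0.188,-0.228,-0.09,47],[0.203,-0.247,-0.09,47],[0.208,-0.253,-0.09,47]]

```text
clock: 9.53
position: [0.5092, 0.0183, 0.1225]
tool_rot: [-3.14, 0.0, 3.035]
force: [0.5, -0.9, -0.3]
grip_width: 0.0132
finger_force: 50.2
```

>>> carry_out:
  rows:
    - [[0,0,0,0],[0,0,0,0]]

```text
clock: 9.7
position: [0.5094, 0.0232, 0.1223]
tool_rot: [3.141, 0.0, 3.039]
force: [0.4, 1.0, -0.1]
grip_width: 0.0131
finger_force: 50.2
```

```bash
python3 - <<'E'
from h import *
q=bot.grab_frame("wrist");save(q,"w3.png")
s=bot.observe();print(s["clock"],s["position"],s["tool_rot"],s["force"],s["grip_width"],s["qpos"])
p=bot.grab_frame("top")
for n,z in(("tile",.039),("short_stop",.039),("long_stop",.039),("tile",.023)):
  for nm,c in(("w",q),("t",p)):
    for r in (bot.regions_of(c,n) if z>.03 else bot.spot_point(c,n))[:1]:
        if z<.03: print(nm,n,onz(c,r["position"],z,nm=="w"));continue
        W=np.array([onz(c,u,z,nm=="w")[:2] for u in np.argwhere(r["region"])[:,::-1]]).astype(np.float32)
        R=cv2.minAreaRect(W*1000);print(nm,n,round(r["conf"],2),np.round(R[0],1),np.round(R[1],1),round(R[2],1))
E
```

```text
9.75 [0.50936143 0.02388668 0.12231184] [ 3.14098491e+00 -2.04053042e-05  3.04037598e+00] [ 0.55926122  0.32304967 -1.28652391] 0.013615186042733539 [-0.15074427  0.49727198 -0.0158508   1.99631856  0.01154735  0.64794686
  1.29569793]
w tile 0.86 [535.3 -37.9] [ 90.2 112.3] 83.2
t tile 0.93 [542.1 -50. ] [ 78.2 120.9] 84.9
w short_stop 0.79 [508.2  48. ] [30.6 60.5] 84.7
w long_stop 0.86 [550.5  52.7] [25.3 11.6] 41.5
t long_stop 0.24 [531.8 -85.5] [333.9 178.7] 83.8
w tile [ 0.3023086  -0.21703027  0.023     ]
t tile [ 0.54795369 -0.04023345  0.023     ]
```

View pics/w3.png

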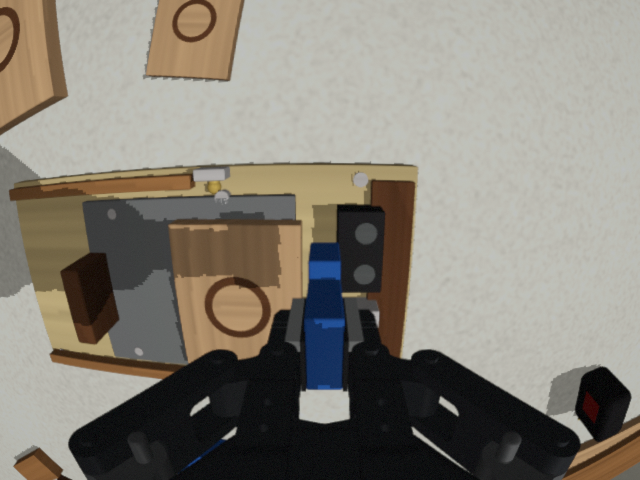

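The wrist view shows the gap between the tile's edge (column ~301) and the short stop's face (column ~338). The held spacer is upright above it (columns 308–342). Next I'll measure these edges sub-pixel.

```bash
python3 - <<'E'
from h import *
q=bot.grab_frame("wrist");im=np.array(q["pixels"]).astype(float)
g=cv2.GaussianBlur(im.sum(2),(3,3),0)
u=np.array([np.cos(np.radians(84.2)),np.sin(np.radians(84.2))]);v=np.array([-u[1],u[0]])
o=bot.observe()["position"];print(o)
def row(a,b,y):
    d=g[y,a+1:b+1]-g[y,a-1:b-1];i=np.argmax(np.abs(d));return a+i,d[i]
for y in range(212,292,8):
    out=[y]
    for a,b in((290,310),(326,346)):
        x,d=row(a,b,y);w=onz(q,(x,y),.039,True)[:2]-o[:2];out+=[x,round(d),np.round([w@u*1000,w@v*1000],1)]
    print(*out)
M=blue(q);n,l,st,c=cv2.connectedComponentsWithStats(M);k=min(range(1,n),key=lambda i:np.hypot(*(c[i]-[325,300])) if st[i,4]>300 else 1e9);print(st[k],c[k])
m=(l==k)
for y in range(244,360,10):
    xs=np.where(m[y])[0]
    if len(xs):
        for z in(.0915+.028,.0915): 
            w0=onz(q,(xs[0],y),z,True)[:2]-o[:2];w1=onz(q,(xs[-1]+1,y),z,True)[:2]-o[:2];print(y,xs[0],xs[-1],z,np.round([w0@u*1e3,w1@u*1e3,w0@v*1e3],1))
print(q["pose"])
E
```

```text
[0.50934082 0.02282619 0.12229829]
212 296 130 [-15.6  28.3] 337 -175 [ 9.7 28.2]
220 302 125 [-12.   23.2] 337 -175 [ 9.8 23.1]
228 303 85 [-11.5  18. ] 337 -166 [ 9.8 18. ]
236 303 90 [-11.5  12.8] 337 -166 [ 9.9 12.8]
244 309 -146 [-7.8  7.5] 338 -20 [10.6  7.5]
252 309 -213 [-7.9  2.1] 340 -24 [11.9  2.1]
260 308 -198 [-8.6 -3.3] 341 -42 [12.6 -3.4]
268 308 -136 [-8.7 -8.9] 340 -114 [12.1 -8.9]
276 308 -140 [ -8.8 -14.5] 340 -121 [ 12.2 -14.5]
284 308 -216 [ -8.9 -20.2] 341 -29 [ 12.9 -20.2]
[ 303  242   43  147 5254] [324.28188047 318.912067  ]
244 312 338 0.1195 [-3.2  7.8 33.2]
244 312 338 0.0915 [-4.2  9.  24.3]
254 310 339 0.1195 [-4.1  8.2 28.9]
254 310 339 0.0915 [-5.2  9.5 19.1]
264 309 341 0.1195 [-4.5  9.1 24.5]
264 309 341 0.0915 [-5.7 10.6 13.9]
274 309 340 0.1195 [-4.6  8.8 20. ]
274 309 340 0.0915 [-5.8 10.2  8.5]
284 309 340 0.1195 [-4.7  8.9 15.4]
284 309 340 0.0915 [-5.9 10.3  3. ]
294 308 340 0.1195 [-5.2  8.9 10.8]
294 308 340 0.0915 [-6.5 10.4 -2.6]
304 305 343 0.1195 [-6.6 10.3  5.9]
304 305 343 0.0915 [-8.2 12.  -8.3]
314 304 344 0.1195 [-7.1 10.9  1. ]
314 304 344 0.0915 [ -8.8  12.7 -14.2]
324 304 345 0.1195 [-7.2 11.4 -4.1]
324 304 345 0.0915 [ -9.   13.4 -20.3]
334 305 343 0.1195 [-6.9 10.7 -9.4]
334 305 343 0.0915 [ -8.6  12.4 -26.6]
344 305 343 0.1195 [ -7.   10.8 -14.8]
344 305 343 0.0915 [ -8.7  12.6 -33.1]
354 305 343 0.1195 [ -7.2  11.  -20.4]
354 305 343 0.0915 [ -8.9  12.8 -39.8]
[[ 1.01449095e-01  9.46624965e-01  3.05956299e-01  4.30668844e-01]
 [ 9.94840724e-01 -9.65709062e-02 -3.10804515e-02  3.24583228e-02]
 [ 1.24945684e-04  3.07530869e-01 -9.51538096e-01  2.63425001e-01]
 [ 0.00000000e+00  0.00000000e+00  0.00000000e+00  1.00000000e+00]]
```

>>> carry_out:
  rows:
    - [[0.003,-0.003,0.015,0],[0.003,-0.003,0.03,0],[0.003,-0.003,0.042,0],[0.003,-0.003,0.045,0],[0.003,-0.003,0.045,0]]

```text
clock: 10.67
position: [0.5056, 0.02, 0.0767]
tool_rot: [-3.141, -0.001, 3.039]
force: [-0.7, -1.0, -0.1]
grip_width: 0.0132
finger_force: 50.2
```

```bash
python3 - <<'E'
from h import *
q=bot.grab_frame("wrist")
cv2.imwrite("pics/w4.png",cv2.resize(np.array(q["pixels"])[160:360,220:440,::-1],None,fx=3,fy=3,interpolation=cv2.INTER_CUBIC))
s=bot.observe();print(s["clock"],s["position"],s["tool_rot"],s["force"],q["pose"][:3,3])
E
```

```text
10.7167 [0.50599243 0.0200048  0.07739175] [-3.14146739e+00 -4.35078361e-04  3.03936617e+00] [-0.28837671  0.68109933 -0.44722033] [0.42717189 0.02955714 0.21797288]
```

View pics/w4.png

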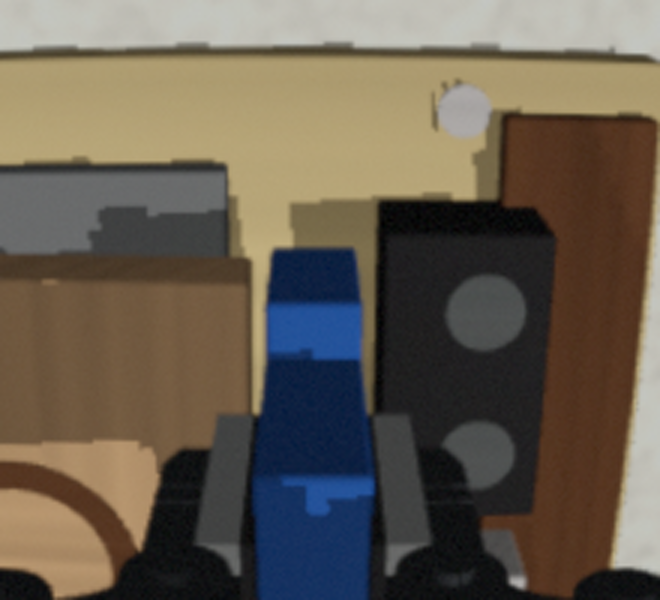

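Spacer foot (columns 272–355) is centred between the tile's edge (250) and the short stop (378). Lowering.

>>> carry_out:
  rows:
    - [[0,0,0.01,0],[0,0,0.018,0],[0,0,0.024,0],[0,0,0.027,0],[0,0,0.029,0],[0,0,0.029,0]]

```text
clock: 11.22
position: [0.506, 0.0199, 0.048]
tool_rot: [-3.141, -0.0, 3.039]
force: [-0.2, -1.2, 0.4]
grip_width: 0.0133
finger_force: 50.2
```

>>> carry_out:
  rows:
    - [[0,0,0.0005,0],[0,0.0015,0.0005,0],[0,0.003,0.001,0],[0,0.004,0.001,0],[0,0.0045,0.001,0],[0,0.0045,0.001,0]]

```text
clock: 11.72
position: [0.5068, 0.0245, 0.0477]
tool_rot: [-3.141, 0.001, 3.039]
force: [0.3, -0.8, 6.2]
grip_width: 0.0132
finger_force: 51.1
```

>>> carry_out:
  rows:
    - [[0,0.0005,-0.0004,0],[0,0.001,-0.0004,0],[0,0.0015,-0.0004,0],[0,0.0015,-0.0004,0]]

```text
clock: 12.05
position: [0.5067, 0.025, 0.0479]
tool_rot: [-3.141, 0.0, 3.038]
force: [-0.2, -7.2, 3.6]
grip_width: 0.013
finger_force: 50.8
```

>>> carry_out:
  rows:
    - [[0,-0.001,0,0],[0,-0.001,0,0],[0,-0.001,0,0],[0,-0.001,0,0],[0,-0.001,-0.01,0],[0,-0.001,-0.03,0],[0,-0.001,-0.06,0],[0,-0.001,-0.07,0]]
  grip: 0.045

```text
clock: 12.72
position: [0.5076, 0.0251, 0.1213]
tool_rot: [3.141, 0.003, 3.039]
force: [1.9, 0.4, 1.6]
grip_width: 0.0451
finger_force: 0.0
```

```bash
python3 - <<'E'
from h import *
q=bot.grab_frame("wrist")
cv2.imwrite("pics/w5.png",cv2.resize(np.array(q["pixels"])[160:400,180:460,::-1],None,fx=2.5,fy=2.5,interpolation=cv2.INTER_CUBIC))
s=bot.observe();print(s["clock"],s["position"],s["tool_rot"],s["force"],s["grip_width"])
E
```

```text
12.7667 [0.50815783 0.02516542 0.12181487] [3.14037311 0.00471598 3.03919927] [1.88899077 0.83127071 2.30174434] 0.0448919726681459
```

View pics/w5.png

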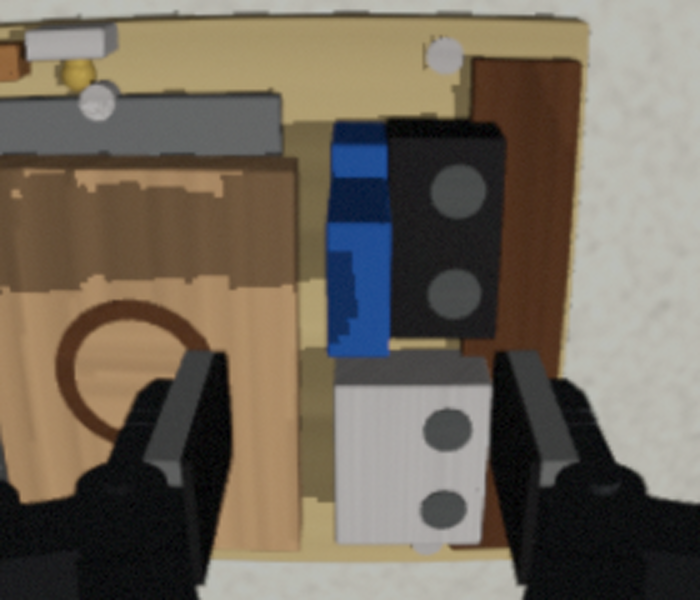

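The spacer stands flush against the black stop at crop (358,240), and the tile's edge at crop column 298 is clear of it. Now going behind the tile with the fingers shut.

>>> carry_out:
  rows:
    - [[-0.01,-0.03,0,0],[-0.02,-0.065,0,0],[-0.03,-0.1,0,0],[-0.039,-0.125,0,0],[-0.039,-0.138,0,0],[-0.039,-0.138,0,0],[-0.039,-0.138,0,0]]
  grip: 0.0

```text
clock: 13.35
position: [0.5309, -0.1162, 0.1177]
tool_rot: [3.141, -0.0, 3.039]
force: [-0.4, 1.2, 0.4]
grip_width: 0.0002
finger_force: 0.0
```

```bash
python3 - <<'E'
from h import *
q=bot.grab_frame("wrist");save(q,"w6.png")
s=bot.observe();print(s["clock"],s["position"],s["tool_rot"],s["force"],s["grip_width"])
E
```

```text
13.4 [ 0.53106592 -0.11523537  0.11769472] [ 3.14098567e+00 -3.15900186e-04  3.03994101e+00] [-0.06211615  0.01845625 -0.62297229] 9.10588116303569e-05
```

View pics/w6.png

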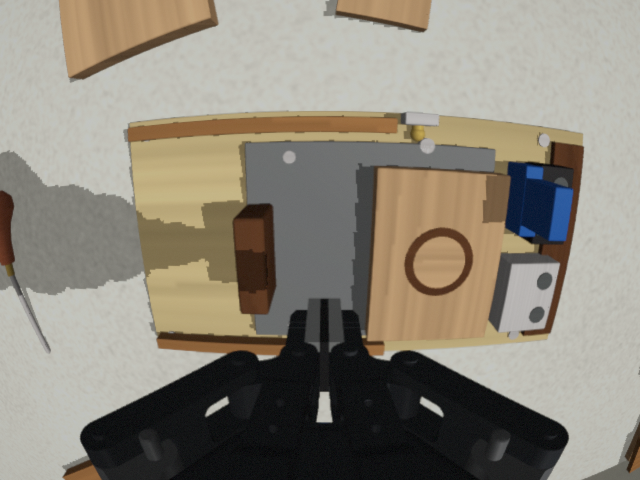

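The fingers are between block (255,258) and the tile's near edge (373,250). I'll check the edge against the tool, then lower.

```bash
python3 - <<'E'
from h import *
q=bot.grab_frame("wrist");o=bot.observe()["position"];a=np.radians(84.2);u=np.array([np.cos(a),np.sin(a)]);v=np.array([-u[1],u[0]])
for n,uv,z in(("near+",(377,168),.039),("near-",(368,340),.039),("far+",(510,175),.039),("ring",(438,262),.039),("block+x top",(272,205),.065),("block+x top2",(274,270),.065),("long face",(500,254),.039),("long face2",(493,322),.039)):
    w=onz(q,uv,z,True)[:2]-o[:2];print(n,np.round([w@u*1e3,w@v*1e3],1))
E
```

```text
near+ [32.7 56.4]
near- [ 31.9 -61.3]
far+ [121.3  55.7]
ring [75.6 -3.4]
block+x top [-26.6  39.2]
block+x top2 [-27.    1.9]
long face [120.7   1.9]
long face2 [125.1 -51. ]
```

>>> carry_out:
  rows:
    - [[-0.003,0,0.035,0],[-0.003,0,0.065,0],[-0.003,0,0.083,0],[-0.003,0,0.0885,0],[-0.003,0,0.0885,0],[-0.003,0.005,0.0885,0],[-0.003,0.01,0.0885,0],[-0.003,0.014,0.0885,0],[-0.003,0.016,0.0885,0],[-0.003,0.018,0.0885,0],[-0.003,0.0195,0.0885,0],[-0.003,0.021,0.0885,0]]

```text
clock: 14.45
position: [0.5367, -0.0961, 0.0296]
tool_rot: [-3.141, 0.001, 3.039]
force: [-0.2, -4.0, 5.6]
grip_width: 0.0002
finger_force: 2.9
```

>>> carry_out:
  rows:
    - [[0,0.001,-0.0005,0],[0,0.002,-0.0005,0],[0,0.003,-0.0005,0],[0,0.003,-0.0005,0],[0,0.003,-0.0005,0]]

```text
clock: 14.87
position: [0.5367, -0.0927, 0.0297]
tool_rot: [3.142, -0.0, 3.039]
force: [0.9, -1.4, 3.2]
grip_width: -0.0002
finger_force: 1.1
```

>>> carry_out:
  rows:
    - [[0,0.001,0,0],[0,0.002,0,0],[0,0.003,0,0],[0,0.003,0,0],[0,0.003,0,0]]

```text
clock: 15.28
position: [0.537, -0.0896, 0.0297]
tool_rot: [3.142, -0.0, 3.04]
force: [0.0, -0.3, 1.8]
grip_width: -0.0
finger_force: 0.7
```

>>> carry_out:
  rows:
    - [[0,0.001,0,0],[0,0.002,0,0],[0,0.0025,0,0],[0,0.0025,0,0],[0,0.0025,0,0]]

```text
clock: 15.7
position: [0.5374, -0.0882, 0.0298]
tool_rot: [-3.141, 0.001, 3.039]
force: [1.0, -7.3, 0.7]
grip_width: 0.0002
finger_force: 3.5
```

>>> carry_out:
  rows:
    - [[0,0.0005,0,0],[0,0.0005,0,0],[0,0.0005,0,0],[0,0.0005,0,0],[0,0.0005,0,0],[0,0.0005,0,0]]

```text
clock: 16.2
position: [0.5374, -0.0881, 0.0298]
tool_rot: [-3.14, 0.001, 3.038]
force: [0.7, -9.9, -0.0]
grip_width: -0.0001
finger_force: 4.5
```

```bash
python3 - <<'E'
from h import *
F=[]
for i in range(5):
    q=bot.grab_frame("wrist");s=bot.observe();F.append(s["force"])
print(np.round(F,1),s["position"],s["clock"],s["finger_force"])
cv2.imwrite("pics/w7.png",cv2.resize(np.array(q["pixels"])[100:400,320:640,::-1],None,fx=2,fy=2,interpolation=cv2.INTER_CUBIC))
p=bot.grab_frame("top");cv2.imwrite("pics/t7.png",cv2.resize(np.array(p["pixels"])[185:305,245:365,::-1],None,fx=5,fy=5,interpolation=cv2.INTER_CUBIC))
E
```

```text
[[ 1.2 -9.5  0.3]
 [ 1.9 -9.4 -0. ]
 [ 0.6 -8.2  0.4]
 [ 1.3 -9.3  0.9]
 [ 0.8 -9.8  1.2]] [ 0.53741825 -0.08806024  0.02974607] 16.45 4.477148596197367
```

View pics/w7.png

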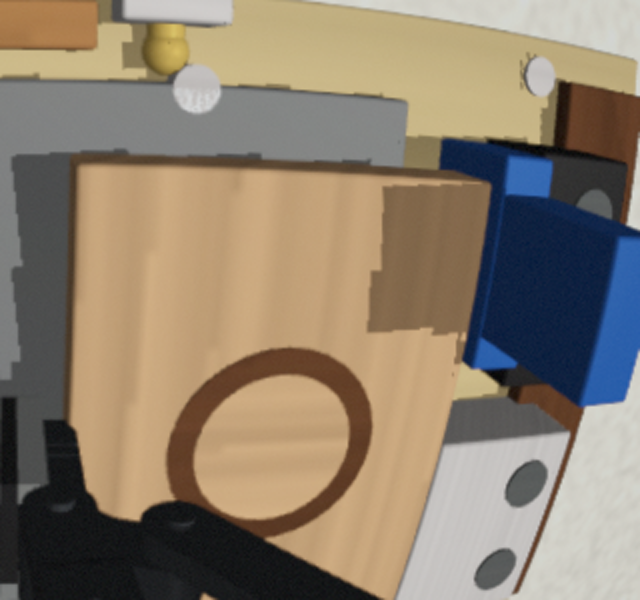

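The tile's far edge meets both the spacer (crop ~(475,300)) and the long stop (crop ~(430,500)) with no visible gap. The push is steady at 9–10 N and the sled is home. Handing in.

```bash
python3 -c "
from workcell import bot
print(bot.job_done())"
```

```text
the job is handed in; nothing more can be done
None
```

I handed the job in at 16.5 s: the sled is home in its detent, the spacer stands against the short stop, and the tile is held against the long stop and spacer with a steady push of about 9.5 N; I never reached for the gouge, tape measure or tray.

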